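# Stack a keyed bar support

## Robot

A 6-joint arm with a two-finger parallel gripper is mounted at the origin on the work surface. World frame = base frame: x ahead of the robot, y to its left, z up, the work surface at z = 0. Lengths are in m, angles in rad, forces in N, time in s.
With the tool pointing down it reaches from about 0.25 to 0.725 m from the base axis. Payload 4 kg.
Tool frame: the origin (TCP) lies midway between the tips of the shut fingers; the grasp point (between the pads) lies 19 mm behind it; z points along the fingers, y is the direction in which the jaws open and shut (so a half turn about z gives the same grasp; the last joint's range is limited). The gripper opens to 85 mm and grips with 20 to 120 N. Pads are 22 mm wide; open, the fingers measure 114 mm over their backs; the gripper's body (76 mm by 85 mm) begins 54 mm behind the grasp point. The pads swing forward as they close: fully open they stand 13 mm farther back than shut.
Start: joints at [1.314, 0.241, 0.005, 1.335, 0, 1.571], TCP at [0.127, 0.484, 0.231] pointing down, gripper open.
Joint ranges: [-2.72, 2.72], [-1.05, 1.87], [-1.09, 1.28], [-1.99, 2.15], [-1.42, 1.44], [-3.14, 3.14]. Speed limits (rad/s): [2.79, 2.79, 3.14, 3.14, 3.14, 3.14].

## Interface

Orientations are given as a unit quaternion [x, y, z, w].
In Python, from workcell import bot, vision gives the robot as it stands. The module is installed in compiled form; this text tells all that it offers.
- The arm moves only by the tool send_rows, never from a script. Its argument "targets" is a list that holds one entry, the list of rows, each a list of 5 numbers: the shift along the world's x, y, z in cm, then the turn about the world's z in rad, then the finger opening in cm, from 0 to 8.54. A call has 1 to 12 rows; each row is the pose to reach, as a shift and turn from the pose commanded when the call began; what a row does not reach only later rows make up. A row lasts 1/8 s, in which the tool goes at most 62.5 mm and 10.7 degrees, less where a joint would pass 70% of its speed; a pose out of reach is approached as far as the arm can. A call with a gripper value outside its range is refused whole. The fingers move at their own pace and stop on an object; the grip force is fixed at half the most. Time passes only in rows, so rows that repeat a pose let the fingers close. It gives the time, the measured TCP pose, the force and the opening at its end, in the units of the state.
- bot.get_obs(): the state, without advancing time (a new reading comes with each control period).
- vision.camera(name): name is "scene" or "top" or "wrist"; returns the picture (480x640x3 uint8, red, green, blue); there is no depth.
- vision.get_calibration(name): a dict with "vertical_fov" (degrees; the focal length in pixels is half the picture's height over the tangent of half this angle, whatever the lens; pixels are square), "cx", "cy" (the principal point, pixels), "rvec" (rotation vector, rad) and "tvec" (3), from world to camera coordinates, as OpenCV has them; the wrist camera has in their place "T_tool_cam" (4x4, takes a point from camera to tool coordinates, whose origin is the TCP and whose axes are the flange's). Camera axes: x right, y down, z forward; pixel columns grow to the right and rows downward; lengths in m; the calibration is good to about 2 mm. A picture is of the moment at which its call begins: read the wrist's pose just before it. get_calibration takes no time and is no camera call.
- bot.job_done(): hands the job in, once; it reports no verdict.
Trained networks look in the newest picture that a camera, given by its name, has taken for a name from the list of things; names that differ only in an ending like _2 or _b are one class to them, and where a whole thing is asked for, a point or a joint stands for the part that bears it (a point fixed in the world has none). Each returns a list of dicts, best first, with "score" (0 to 1); they miss things now and then, are a little off and sometimes report something else, mostly with a low value. They report only what shows in the picture. A call takes as long as a camera call. They do not tell look-alikes from the thing itself.
- vision.boxes_of(target, camera): "uv" ([column, row] in pixels, amid what is visible of it).
The state is a dict: "clock": time; "joint_pos": joint angles; "joint_vel": joint speeds; "tau": joint torques, N m; "eef_pos": TCP position; "tool_rot": TCP orientation; "ft_force": force on the tool from outside, world axes, zero at the start; "ft_torque": the same for the moment, N m; "grip_width": finger opening in m.
Only numpy, scipy, OpenCV 4.12 (cv2) and the standard library are available. Lean on these libraries where they do the work, as an engineer would, in place of code of your own. Each camera call takes 0.05 s, during which the arm holds its last target.

## Task

Build up the bar support on its base: the long notched riser goes on the base, and the V-topped saddle goes on the riser. Turn each part so that its wide and narrow lugs drop into the wide and narrow notches below and it sits fully home, lower the parts into place rather than dropping them, and let go. Leave the bottle and the wrench where they are.

Things in the scene. Friction and masses are not known exactly. Their poses are not given: they have to be found in the camera images.
- base: Fixed grey cast base: foot plate 160 x 110 x 12 mm on the bench, with a central pedestal 110 (x) x 56 (y) mm rising to 50 mm. Origin: centre of the underside, z up. A riser fully seated on it has its x axis in the same sense and its origin 38 mm above the base's origin.
- base_top (a point): Centre of the pedestal's flat top, 50 mm above the base's origin, same axes. At each end of the top is a notch open at the end face, 22.5 mm long (x), 14 mm deep: at +x the wide notch (41 mm across y), at -x the narrow one (21 mm).
- riser: Loose aluminium riser block 110 (x) x 56 (y) x 56 (z) mm, about 0.6 kg, standing on its lugs. Origin: footprint centre at the lugs' feet, z up. Body z = 12 to 56 with plain flat sides: grasp across y at mid-length. Lugs below: x = 35 to 55 wide (36 mm in y), x = -35 to -55 narrow (16 mm), 12 mm tall, lowest 5 mm tapered 1.5 mm a side. They fit the notches with 2.5 mm play a side.
- riser_top (a point): Centre of the riser's flat top, 56 mm above its origin, same axes. Notches at its ends exactly as in the base: wide (41 mm) at +x, narrow (21 mm) at -x, 22.5 mm long, 14 mm deep, so from above the wide notch shows where the wide lug is. A seated saddle has its x axis in the riser's sense and its origin 44 mm above the riser's origin.
- saddle: Loose aluminium saddle, V groove along x in its top, about 0.45 kg, standing on its lugs. Body 72 (x) x 56 (y) mm, z = 12 to 56, flat sides: grasp across y at mid-length. Origin: footprint centre at the lugs' feet, z up. Lugs placed and sized as the riser's, but beyond the body's ends and rising to z = 28 as ears seen from above: wide at +x, narrow at -x; 110 mm over the ears.
- oil_bottle: Bystander: white plastic bottle, 64 mm across, 170 mm tall, upright; origin at the centre of its underside. Leave it alone.
- wrench: Bystander: flat steel wrench 190 mm long lying on the bench beyond the work; its x axis runs along its length, origin about its middle on the underside. Leave it alone.
- bolt_bin: Bystander: fixed open grey bin of bolts, 110 (x) x 170 (y) x 60 mm; origin at the centre of its underside.
Not all that is in view belongs to the job. What is shaped like the riser but orange is not meant.

How it is judged:
By the outcome, as a careful person would: the job done as asked, in the order asked, and still so for the second after the job is handed in, with the robot touching nothing.
It also fails if it takes over 58 s, if anything falls off the work surface, if the arm or the gripper's body presses on something with over 40 N, if the wrist force passes 120 N, or if a joint passes its speed limit or range.

## Working session

There is one attempt and no reset: what is moved stays moved. The work goes in short steps, Python scripts to look and compute and a tool call to move; the robot and the scene stay as the last step left them, time stands still between calls to the robot, and variables do not carry over. Pictures are saved under pics/ and viewed, and the job is handed in when it is done.

Besides the shell and the picture viewer there is one more tool, called after "Call:" as name([rows], argument=value, ...), one row to a line, values as JSON. send_rows: Moves the arm, as the interface text tells. Its arguments: {"type":"object","properties":{"targets":{"type":"array"}},"required":["targets"]}

```bash
mkdir -p pics; python3 - <<'E'
from workcell import bot, vision
import cv2
o=bot.get_obs()
for k in o: print(k,o[k])
for c in ["scene","top","wrist"]:
    im=vision.camera(c); cv2.imwrite(f"pics/{c}0.png",im[:,:,::-1]); print(c,vision.get_calibration(c))
    for t in ["base","riser","saddle"]:
        print(t,[(d['uv'],round(d['score'],2)) for d in vision.boxes_of(t,c)])
print(bot.get_obs()['clock'])
E
```

```text
clock 0.0
joint_pos [1.31400152e+00 2.41414867e-01 3.73633255e-03 1.33517047e+00
 2.50925395e-05 1.57081211e+00]
joint_vel [-4.03602655e-04  1.53442512e-03  2.15546071e-04  5.73441514e-05
  3.05332762e-04 -3.22349397e-04]
tau [ 1.98057032e-04 -3.72315967e+01  2.52408421e+01  1.71093555e-02
  3.28610747e-05  4.35938134e-06]
eef_pos [0.12682743 0.48301201 0.23041661]
tool_rot [ 1.28052674e-01  9.91766837e-01 -1.01628327e-03 -1.43852195e-04]
ft_force [ 0.44788384 -0.48818695  0.35258133]
ft_torque [ 0.0146006   0.01531759 -0.01453746]
grip_width 0.08517226511381172
scene {'vertical_fov': 51.79615797080517, 'cx': 319.67449530090227, 'cy': 234.01936096926664, 'rvec': array([ 1.83629909,  1.59171577, -0.66681541]), 'tvec': array([-0.08421443, -0.33867948,  1.28693789])}
base [([292.3, 250.4], 0.57)]
riser [([190.9, 175.9], 0.91), ([160.8, 236.4], 0.89)]
saddle [([427.4, 203.6], 0.68)]
top {'vertical_fov': 48.37516711169879, 'cx': 317.39472699652, 'cy': 238.8389685989497, 'rvec': array([ 2.11103419, -2.17445828,  0.14401586]), 'tvec': array([0.03673381, 0.58320032, 1.03658358])}
base [([345.3, 263.1], 0.91), ([328.7, 146.4], 0.72)]
riser [([448.2, 359.2], 0.8), ([467.0, 278.1], 0.61)]
saddle [([345.2, 263.6], 0.57)]
wrist {'vertical_fov': 62.446349296260664, 'cx': 321.8080778955573, 'cy': 231.48699642874706, 'T_tool_cam': array([[-5.03390779e-04, -9.55882406e-01, -2.93749167e-01,
         7.49886270e-02],
       [ 9.99999491e-01, -2.24325107e-04, -9.83703554e-04,
         2.21557083e-04],
       [ 8.74409606e-04, -2.93749513e-01,  9.55882032e-01,
        -1.42958729e-01],
       [ 0.00000000e+00,  0.00000000e+00,  0.00000000e+00,
         1.00000000e+00]])}
base []
riser []
saddle []
0.6
```

View pics/top0.png

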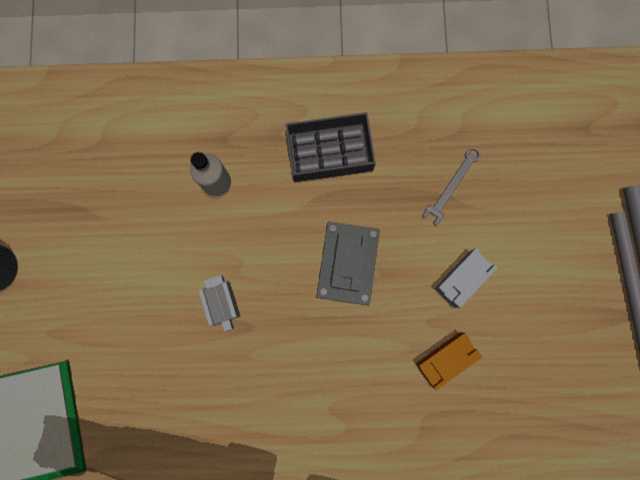

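View pics/scene0.png

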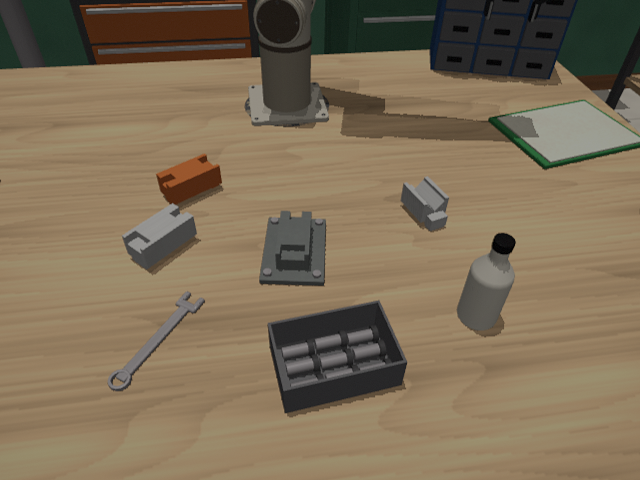

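View pics/wrist0.png

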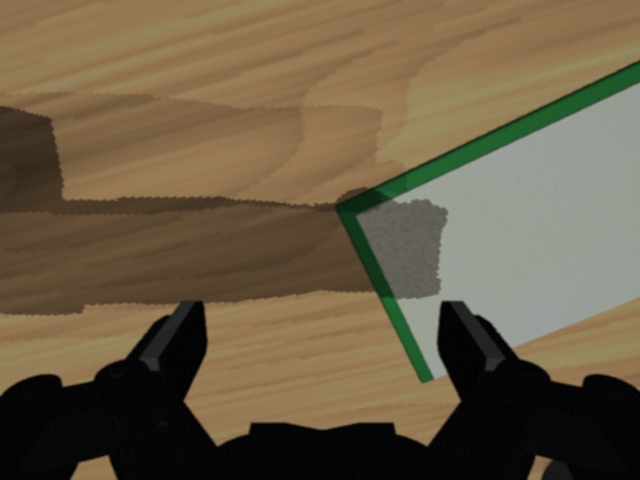

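Top view: base (348,263), grey riser (467,278), orange decoy (449,360), saddle (219,303), bottle (210,175). I'll enlarge the parts to read their directions.

```bash
python3 - <<'E'
import cv2,numpy as np
a=cv2.imread('pics/top0.png'); s=cv2.imread('pics/scene0.png')
def c(im,u,v,w=50,h=50,k=4): return cv2.convertScaleAbs(cv2.resize(im[v-h:v+h,u-w:u+w],None,fx=k,fy=k,interpolation=cv2.INTER_CUBIC),alpha=1.4)
cv2.imwrite('pics/zoom.png',np.vstack([np.hstack([c(a,348,263,33,37),c(a,467,278,33,37),c(a,219,303,33,37)]),np.hstack([c(s,294,245,33,37),c(s,160,236,33,37),c(s,427,204,33,37)])]))
E
```

```text
(no output)
```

View pics/zoom.png

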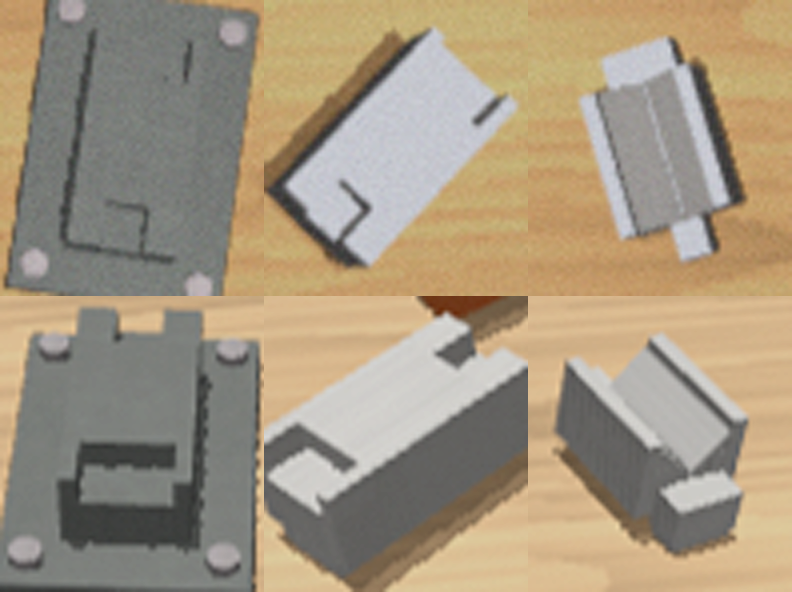

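```bash
cat > h.py <<'E'
import numpy as np, cv2
from workcell import bot, vision
from scipy.spatial.transform import Rotation as R
from scipy.optimize import least_squares
def cal(c,o=None):
    k=vision.get_calibration(c); f=240/np.tan(np.radians(k['vertical_fov']/2))
    K=np.array([[f,0,k['cx']],[0,f,k['cy']],[0,0,1]])
    if c!='wrist': return K,cv2.Rodrigues(k['rvec'])[0],np.array(k['tvec'])
    T=np.eye(4); T[:3,:3]=R.from_quat(o['tool_rot']).as_matrix(); T[:3,3]=o['eef_pos']
    W=np.linalg.inv(T@k['T_tool_cam']); return K,W[:3,:3],W[:3,3]
def proj(C,P):
    K,Rm,t=C; q=(Rm@np.asarray(P,float).T).T+t; q=q@K.T; return q[:,:2]/q[:,2:]
def ray(C,uv,z):
    K,Rm,t=C; d=Rm.T@np.linalg.inv(K)@np.array([uv[0],uv[1],1.]); c=-Rm.T@t
    return c+d*(z-c[2])/d[2]
def pose(p,M):
    c,s=np.cos(p[2]),np.sin(p[2]); M=np.asarray(M,float)
    return np.c_[p[0]+c*M[:,0]-s*M[:,1],p[1]+s*M[:,0]+c*M[:,1],M[:,2]]
def fit(obs,p0):  # obs list of (C,M,uv)
    fn=lambda p:np.concatenate([(proj(C,pose(p,M))-uv).ravel() for C,M,uv in obs])
    r=least_squares(fn,p0,loss='soft_l1'); return r.x,fn(r.x)
def top_model(z,zn,h=28):  # block outline and notches polylines
    L=[]
    L.append([[32.5,20.5,z],[55,20.5,z],[55,h,z],[-55,h,z],[-55,10.5,z],[-32.5,10.5,z],[-32.5,-10.5,z],[-55,-10.5,z],[-55,-h,z],[55,-h,z],[55,-20.5,z],[32.5,-20.5,z],[32.5,20.5,z]])
    L.append([[55,20.5,zn],[55,-20.5,zn]]); L.append([[-55,10.5,zn],[-55,-10.5,zn]])
    return [np.array(l)/1000 for l in L]
def box(x0,x1,y0,y1,z): return np.array([[x0,y0,z],[x1,y0,z],[x1,y1,z],[x0,y1,z],[x0,y0,z]])/1000
MOD={'base':top_model(50,36)+[box(-80,80,-55,55,12)],'riser':top_model(56,42)+[box(-55,55,-28,28,12)],
'saddle':[box(-36,36,-28,28,56),box(35,55,-18,18,28),box(-55,-35,-8,8,28),box(-36,36,-28,28,12)]}
def draw(im,C,name,p,col=(0,255,0),dz=0,k=1):
    for l in MOD[name]:
        q=proj(C,pose(p,l+[0,0,dz]))*k; cv2.polylines(im,[np.round(q*8).astype(int)],False,col,1,cv2.LINE_AA,3)
def grab(name):
    o=bot.get_obs(); im=vision.camera('wrist')[:,:,::-1].copy(); cv2.imwrite(f'pics/{name}.png',im)
    np.savez(f'{name}.npz',q=o['tool_rot'],p=o['eef_pos']); return o,im
def load(name):
    d=np.load(f'{name}.npz'); return cal('wrist',{'tool_rot':d['q'],'eef_pos':d['p']}),cv2.imread(f'pics/{name}.png')
E
python3 - <<'E'
from h import *
C=cal('top'); im=cv2.imread('pics/top0.png')
m=lambda *a:np.array(a)/1000
z=lambda o,*a:np.array(a)/4+np.array(o)
P={}
# riser top corners: (-55,28):left?  x up-right; y = left-up
P['riser'],r=fit([(C,m([55,28,56],[55,-28,56],[-55,-28,56],[-55,28,56]),z((434,241),(434-264,28),(518-264,100),(367-264,265),(283-264,185)))],[.4,-.25,-.7]);print(P['riser'],r.round(1))
P['saddle'],r=fit([(C,m([36,28,56],[36,-28,56],[-36,-28,56],[-36,28,56]),z((186,266),(582-528,97),(690-528,62),(742-528,205),(625-528,238)))],[.4,.2,.2]);print(P['saddle'],r.round(1))
P['base'],r=fit([(C,m([80,55,12],[80,-55,12],[-80,-55,12],[-80,55,12]),np.array([[328,222],[380,229],[369,305],[317,298.]]))],[.4,0,-.1]);print(P['base'],r.round(1))
big=cv2.resize(im,None,fx=4,fy=4,interpolation=cv2.INTER_CUBIC)
for n in P: draw(big,C,n,P[n],k=4)
cr=lambda u,v:big[v*4-160:v*4+160,u*4-130:u*4+130]
cv2.imwrite('pics/z2.png',np.hstack([cr(348,263),cr(467,278),cr(219,303)]))
E
```

```text
[ 0.49722972 -0.27472943 -0.79978485] [-0.3 -0.8  0.   0.9  0.3 -0.  -0.  -0.1]
[0.45976327 0.21654603 0.29519323] [ 0.3  0.4  0.4  0.  -1.7 -0.8  0.2  0.2]
[ 0.53588388 -0.04305983 -0.17445907] [-0.3 -0.5  0.1 -0.   0.9  0.7 -0.5 -0.1]
```

View pics/z2.png

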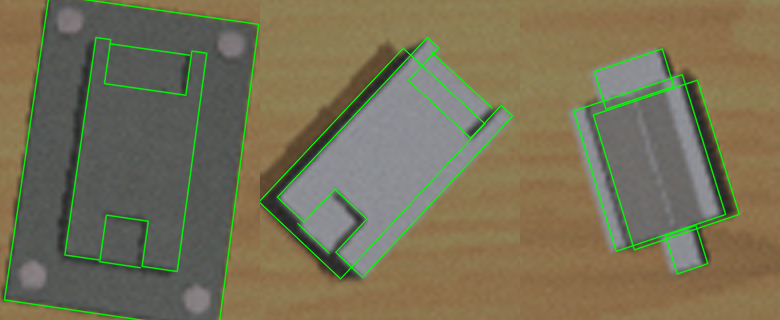

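Orientations agree across both views (wide ends: base away from the robot, riser up-right, saddle up-left in the top picture). Next is a close wrist look at the base.

Call:
send_rows([
  [[40.9, -52.6, 0, 0.083, 8.5], [40.9, -52.6, 0, 0.083, 8.5], [40.9, -52.6, 0, 0.083, 8.5], [40.9, -52.6, 0, 0.083, 8.5], [40.9, -52.6, 0, 0.083, 8.5], [40.9, -52.6, 0, 0.083, 8.5], [40.9, -52.6, 0, 0.083, 8.5], [40.9, -52.6, 0, 0.083, 8.5], [40.9, -52.6, 0, 0.083, 8.5], [40.9, -52.6, 0, 0.083, 8.5], [40.9, -52.6, 0, 0.083, 8.5], [40.9, -52.6, 0, 0.083, 8.5]],
])

```text
clock: 2.1
eef_pos: [0.5373, -0.0449, 0.2305]
tool_rot: [0.089, 0.996, -0.0, -0.0]
ft_force: [0.3, 1.3, -0.0]
grip_width: 0.0849
```

```bash
python3 - <<'E'
from h import *
o,im=grab('w_base'); print(o['clock'],o['eef_pos'],o['tool_rot'],np.abs(o['joint_vel']).max())
draw(im,cal('wrist',o),'base',[ 0.53588388,-0.04305983,-0.17445907]); cv2.imwrite('pics/w1.png',im)
E
```

```text
2.1 [ 0.53727558 -0.04489445  0.23053752] [ 8.89323735e-02  9.96037655e-01 -1.17798476e-04 -9.27333610e-05] 0.05007924021046594
```

View pics/w1.png

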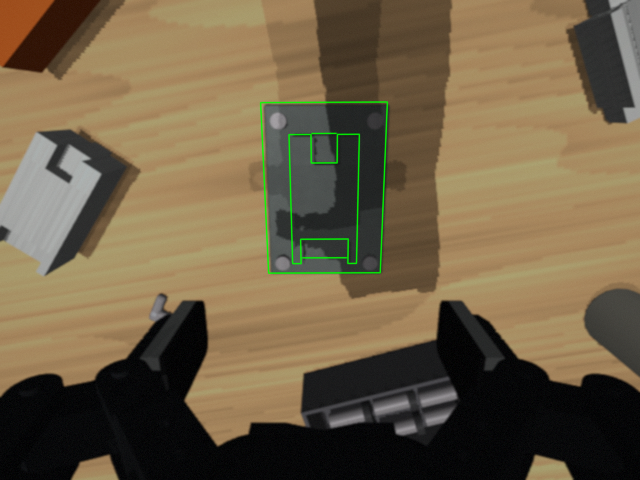

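```bash
python3 - <<'E'
from h import *
C,im=load('w_base')
cr=cv2.resize(im[92:287,245:405],None,fx=3.5,fy=3.5,interpolation=cv2.INTER_CUBIC)
cr=np.clip(cr.astype(float)*1.8,0,255).astype(np.uint8)
cr=cr[:600]; 
im2=cv2.resize(im[92:287,245:405],None,fx=3,fy=3,interpolation=cv2.INTER_CUBIC); im2=np.clip(255*(im2/255.)**.5,0,255).astype(np.uint8)
cv2.imwrite('pics/w1z.png',im2)
E
```

```text
(no output)
```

View pics/w1z.png

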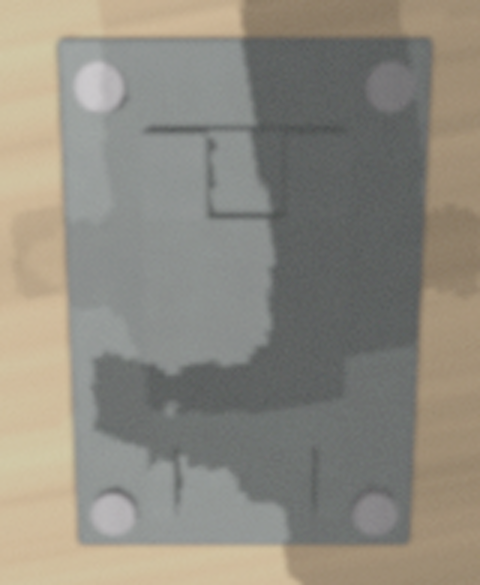

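```bash
python3 - <<'E'
from h import *
C,im=load('w_base'); m=lambda *a:np.array(a)/1000
zz=lambda *a:np.array(a)/3+np.array([245,92])-.33
p,r=fit([(C,m([-80,-55,12],[-80,55,12],[80,55,12],[80,-55,12]),zz((58,38),(433,38),(410,543),(80,543)))],[.536,-.043,-.17]); print(p,r.round(1))
p2,r=fit([(C,m([-32.5,-10.5,50],[-32.5,10.5,50],[32.5,20.5,50],[32.5,-20.5,50],[-55,-28,50],[-55,28,50]),zz((209,216),(284,216),(316,447),(178,447),(145,127),(347,127)))],p);print(p2,r.round(1))
E
```

```text
[ 0.53785904 -0.04086977 -0.17683341] [-0.7 -0.6  0.9 -0.8  0.6  1.2 -0.8  1.3]
[ 0.53722093 -0.04072275 -0.17394572] [-0.4 -0.   0.4 -0.1  0.8 -1.1 -0.9 -1.  -1.4  1.3  1.7  0.9]
```

Call:
send_rows([
  [[-4.0, -23.0, -3, -0.622, 8.5], [-4.0, -23.0, -3, -0.622, 8.5], [-4.0, -23.0, -3, -0.622, 8.5], [-4.0, -23.0, -3, -0.622, 8.5], [-4.0, -23.0, -3, -0.622, 8.5], [-4.0, -23.0, -3, -0.622, 8.5], [-4.0, -23.0, -3, -0.622, 8.5]],
])

```text
clock: 3.02
eef_pos: [0.4965, -0.2706, 0.2018]
tool_rot: [0.386, 0.922, 0.0, 0.0]
ft_force: [-0.2, 0.8, -0.2]
grip_width: 0.0852
```

```bash
python3 - <<'E'
from h import *
o,im=grab('w_ris'); print(o['clock'],o['eef_pos'],o['tool_rot'],np.abs(o['joint_vel']).max())
C=cal('wrist',o); p=[ 0.4972,-0.2747,-0.7998]
q=proj(C,pose(p,MOD['riser'][0])); a=(q.min(0)-25).astype(int).clip(0); b=(q.max(0)+25).astype(int); print(a,b)
z=cv2.resize(im[a[1]:b[1],a[0]:b[0]],None,fx=3,fy=3,interpolation=cv2.INTER_CUBIC)
cv2.imwrite('pics/w2z.png',z)
E
```

```text
3.025 [ 0.49646035 -0.27058275  0.20178118] [3.86155340e-01 9.22433738e-01 1.50960119e-04 1.70863215e-04] 0.0029597359472210505
[254 118] [383 310]
```

View pics/w2z.png

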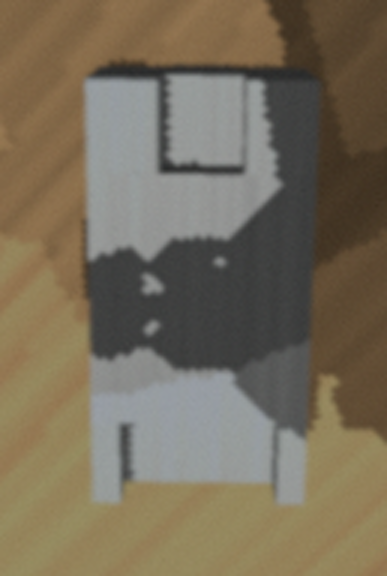

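View pics/w_ris.png

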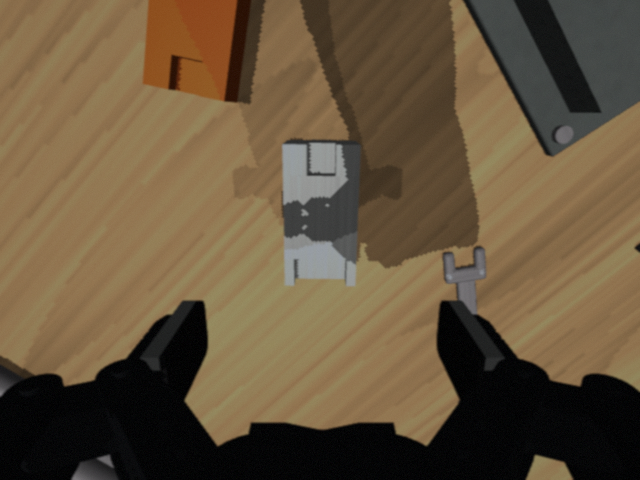

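```bash
python3 - <<'E'
from h import *
C,im=load('w_ris'); m=lambda *a:np.array(a)/1000
zz=lambda *a:np.array(a)/3+np.array([254,118])-.33
p,r=fit([(C,m([-55,-28,56],[-55,28,56],[55,28,56],[55,-28,56],[-32.5,-10.5,56],[-32.5,10.5,56],[32.5,20.5,56],[32.5,-20.5,56]),zz((86,79),(320,79),(304,503),(91,503),(162,171),(245,171),(276,424),(122,424)))],[.497,-.275,-.8]); print(p,r.round(1))
big=cv2.resize(im,None,fx=3,fy=3); draw(big,C,'riser',p,k=3); cv2.imwrite('pics/w2o.png',big[118*3:310*3,254*3:383*3])
d=np.load('w_ris.npz'); e=d['p']; q=d['q']; y=2*np.arctan2(q[1],q[0])-np.pi/2
print('jaw yaw',y,'turn',(p[2]+np.pi/2-y), 'shift',(p[:2]-e[:2])*100)
E
```

```text
[ 0.49815747 -0.27366137 -0.80496682] [-0.2 -0.5  0.2  0.4 -0.   0.   0.6 -0.7 -1.   0.6  0.1  0.9  0.7 -0.2
 -0.5 -0.7]
jaw yaw 0.7778763345521913 turn -0.01204682871983398 shift [ 0.16971148 -0.30786244]
```

View pics/w2o.png

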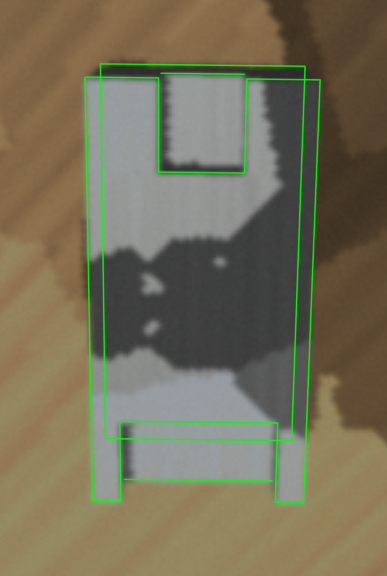

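Call:
send_rows([
  [[0.2, -0.3, -4, -0.012, 8.5], [0.2, -0.3, -8, -0.012, 8.5], [0.2, -0.3, -12, -0.012, 8.5], [0.2, -0.3, -15, -0.012, 8.5], [0.2, -0.3, -17.5, -0.012, 8.5], [0.2, -0.3, -18.8, -0.012, 8.5], [0.2, -0.3, -18.8, -0.012, 8.5], [0.2, -0.3, -18.8, -0.012, 8.5]],
])

```text
clock: 4.08
eef_pos: [0.499, -0.2756, 0.0145]
tool_rot: [0.393, 0.92, -0.0, 0.001]
ft_force: [-0.2, -0.8, 0.4]
grip_width: 0.0853
```

Call:
send_rows([
  [[-0.1, 0.2, 0, 0.0, 8.5], [-0.1, 0.2, 0, 0.0, 4.5], [-0.1, 0.2, 0, 0.0, 4.5], [-0.1, 0.2, 0, 0, 4.5], [-0.1, 0.2, 0, 0, 4.5], [-0.1, 0.2, 0, 0, 4.5], [-0.1, 0.2, 0, 0, 4.5]],
])

```text
clock: 4.95
eef_pos: [0.4975, -0.2734, 0.0141]
tool_rot: [0.393, 0.92, 0.0, 0.001]
ft_force: [-0.6, 1.3, 5.3]
grip_width: 0.0552
```

Call:
send_rows([
  [[0, 0, 3, 0, 4.5], [0, 0, 7, 0, 4.5], [0, 0, 12, 0, 4.5], [1, 5, 12, 0.15, 4.5], [2, 10, 12, 0.3, 4.5], [3, 15, 12, 0.45, 4.5], [3.9, 20, 12, 0.6, 4.5], [3.9, 23.3, 12, 0.632, 4.5], [3.9, 23.3, 12, 0.632, 4.5], [3.9, 23.3, 12, 0.632, 4.5]],
])

```text
clock: 6.2
eef_pos: [0.5348, -0.0406, 0.1318]
tool_rot: [0.088, 0.996, -0.0, -0.002]
ft_force: [0.3, -0.3, -6.2]
grip_width: 0.0554
```

```bash
python3 - <<'E'
from h import *
o,im=grab('w_hold'); print(o['clock'],o['eef_pos'],o['tool_rot'],o['ft_force'],o['grip_width'])
q=o['tool_rot']; print('yaw',2*np.arctan2(q[1],q[0])-np.pi)
E
```

```text
6.2 [ 0.53478266 -0.04063507  0.13177184] [ 8.77937437e-02  9.96137177e-01 -4.35267246e-04 -1.67122784e-03] [ 0.3295664  -0.31134997 -6.23490581] 0.05536099501245684
yaw -0.17581410013712961
```

View pics/w_hold.png

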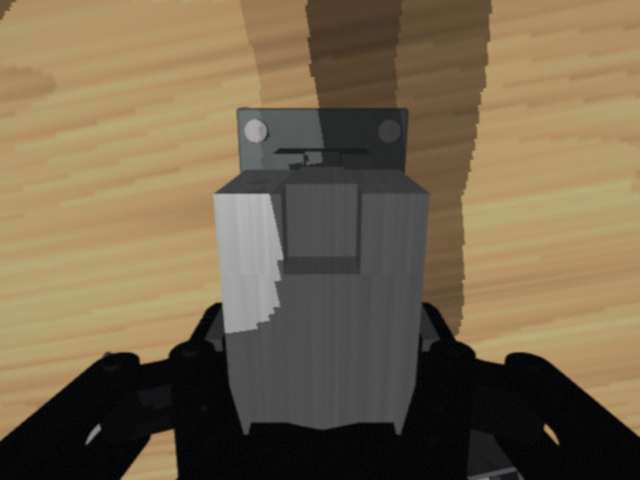

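```bash
python3 - <<'E'
from h import *
C,im=load('w_hold')
z=cv2.resize(im[95:290,200:445],None,fx=3.2,fy=3.0769,interpolation=cv2.INTER_CUBIC)
z=cv2.resize(im[95:290,200:445],None,fx=3,fy=3,interpolation=cv2.INTER_CUBIC)
cv2.imwrite('pics/w3z.png',np.clip(255*(z/255.)**.6,0,255).astype(np.uint8))
E
```

```text
(no output)
```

View pics/w3z.png

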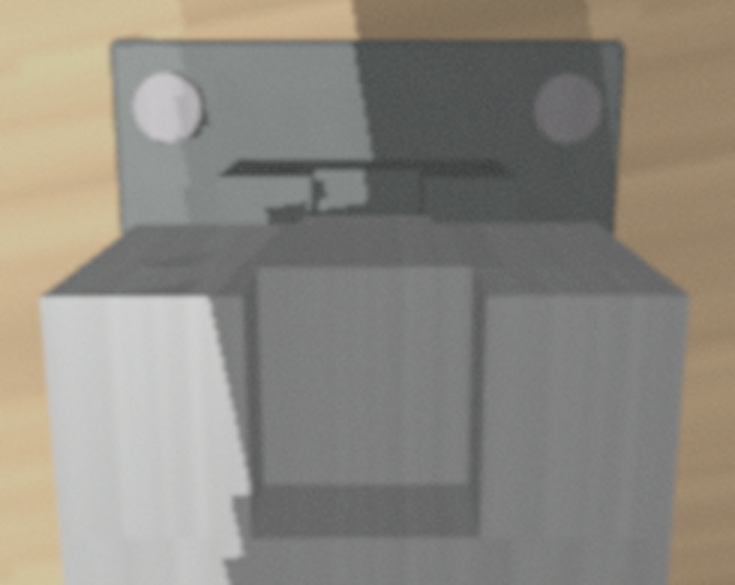

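```bash
python3 - <<'E'
from h import *
C,im=load('w_hold'); m=lambda *a:np.array(a)/1000
zz=lambda *a:np.array(a)/3+np.array([200,95])-.33
b,r=fit([(C,m([-80,-55,12],[-80,55,12],[-55,-28,50],[-55,28,50],[-55,-10.5,50],[-55,10.5,50]),zz((112,40),(623,40),(221,177),(514,177),(312,177),(420,177)))],[.537,-.041,-.175]); print(b,r.round(1))
d=np.load('w_hold.npz')['p']
M=m([-55,-28,56],[-55,28,56],[-55,-10.5,56],[-55,10.5,56],[-32.5,-10.5,56],[-32.5,10.5,56],[-55,-28,12],[-55,28,12]); uv=zz((42,297),(687,297),(243,297),(486,297),(253,537),(480,537),(128,228),(609,228))
fn=lambda p:(proj(C,pose(p,M)+[0,0,p[3]])-uv).ravel()
s=least_squares(fn,[.537,-.041,-.175,.118],loss='soft_l1'); print(s.x,s.fun.round(1))
e=lambda p,b:R.from_euler('z',-b[2]).apply(list(np.array(p[:2])-b[:2])+[0])*1000
print('in base frame',e(s.x,b), 'vs first base', e(s.x,[.5375,-.0408,-.175]), d)
for n,p,dz in (('base',b,0),('riser',s.x,s.x[3])): draw(im,C,n,p,dz=dz)
cv2.imwrite('pics/w3o.png',im)
E
```

```text
[ 0.53805456 -0.04128681 -0.17632708] [-1.7 -0.3  1.4 -0.3 -1.4  0.2  0.8  0.2 -0.5  0.2  0.9  0.2]
[ 0.53581112 -0.04067843 -0.1743572   0.1176575 ] [-0.   0.3  0.4 -0.   0.2  0.2  0.   0.1 -0.5  0.3 -0.2  0.2  3.  -0.7
 -4.5 -1. ]
in base frame [-2.31536907  0.20541111  0.        ] vs first base [-1.68425174 -0.17433434  0.        ] [ 0.53478266 -0.04063507  0.13177184]
```

View pics/w3o.png

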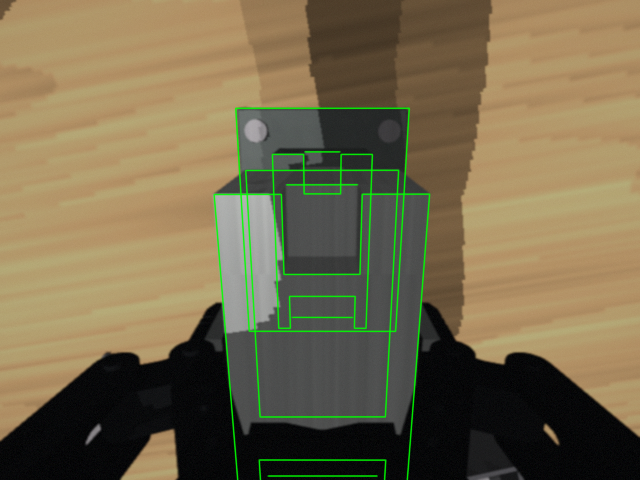

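Call:
send_rows([
  [[0.2, 0, -2, 0, 4.5], [0.2, 0, -4, 0, 4.5], [0.2, 0, -5.5, 0, 4.5], [0.2, 0, -6.0, 0, 4.5], [0.2, 0, -6.0, 0, 4.5], [0.2, 0, -6.0, 0, 4.5]],
])

```text
clock: 7.0
eef_pos: [0.5387, -0.0406, 0.0741]
tool_rot: [0.088, 0.996, 0.0, 0.001]
ft_force: [0.0, -0.6, -6.3]
grip_width: 0.0555
```

```bash
python3 - <<'E'
from h import *
o,im=grab('w_low'); print(o['clock'],o['eef_pos'],o['tool_rot'],o['ft_force'])
cv2.imwrite('pics/s1.png',cv2.resize(vision.camera('scene')[150:350,160:400,::-1],None,fx=3,fy=3,interpolation=cv2.INTER_CUBIC))
cv2.imwrite('pics/w4.png',cv2.resize(im[100:300,200:450],None,fx=3,fy=3))
E
```

```text
7.0 [ 0.53874893 -0.0405677   0.07413961] [8.78836565e-02 9.96130380e-01 8.76819649e-06 8.53830297e-04] [ 0.01919697 -0.62520525 -6.32924642]
```

View pics/s1.png

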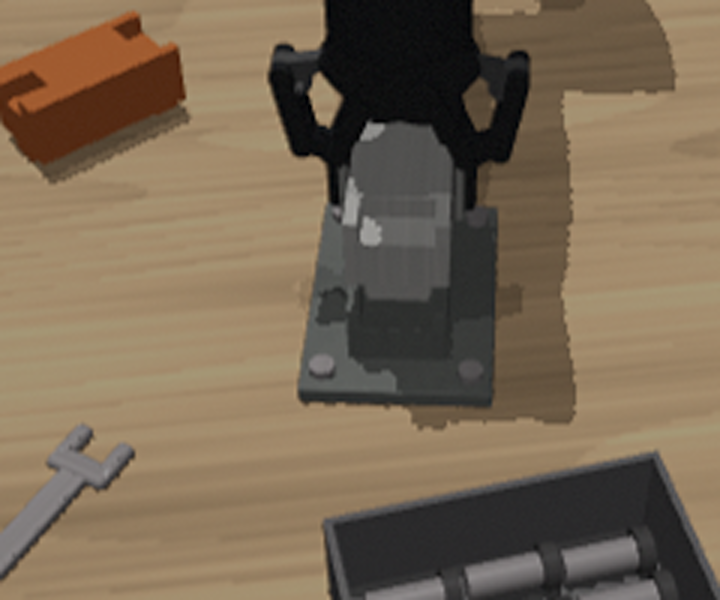

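View pics/w4.png

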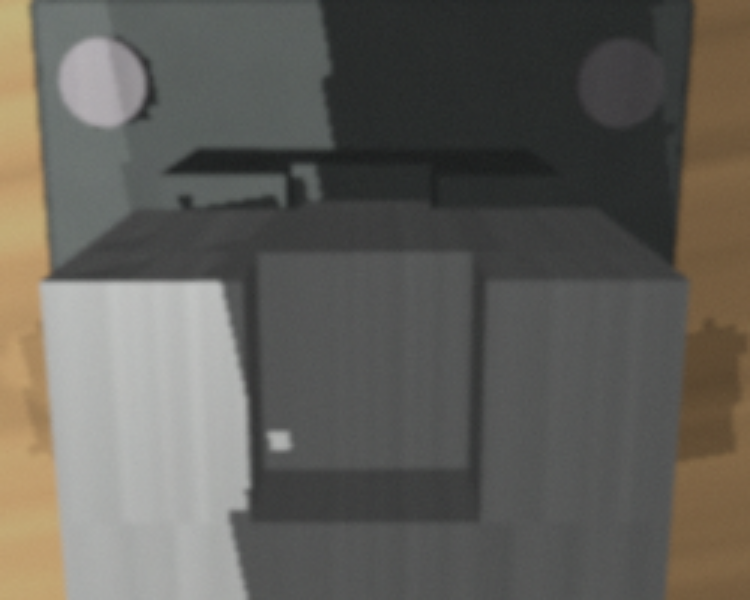

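```bash
cat >> h.py <<'E'
def hold_fit(C,bM,buv,uv,M=None,off=(200,100),k=3,g=[.537,-.041,-.175,.06]):
    m=lambda a:np.array(a)/1000
    zz=lambda a:np.array(a)/k+np.array(off)-.33
    b,r=fit([(C,m(bM),zz(buv))],[.537,-.041,-.175]); print('base',b,r.round(1))
    M=m(M if M is not None else [[-55,-28,56],[-55,28,56],[-55,-10.5,56],[-55,10.5,56],[-32.5,-10.5,56],[-32.5,10.5,56]])
    fn=lambda p:(proj(C,pose(p,M)+[0,0,p[3]])-zz(uv)).ravel()
    s=least_squares(fn,g,loss='soft_l1'); print('part',s.x,s.fun.round(1))
    for q in (b,[.5375,-.0408,-.175]): print(R.from_euler('z',-q[2]).apply(list(s.x[:2]-q[:2])+[0])*1000)
    return b,s.x
E
python3 - <<'E'
from h import *
C,im=load('w_low')
hold_fit(C,[[-80,-55,12],[-80,55,12],[-55,-28,50],[-55,28,50],[-55,-10.5,50],[-55,10.5,50]],[(31,0),(693,0),(163,173),(559,173),(290,173),(434,173)],[(42,281),(687,281),(244,281),(486,281),(251,522),(481,522)])
E
```

```text
base [ 0.53788111 -0.04105309 -0.17626351] [-1.7 -2.4  1.9 -2.4 -0.9  0.5  1.2  0.5 -1.4  0.5  1.   0.5]
part [ 0.53946979 -0.04064872 -0.17535906  0.05975523] [-0.1  0.2  0.4 -0.  -0.1  0.1  0.1  0.1  0.2 -0.2 -0.6 -0.2]
[1.49316772 0.67668226 0.        ]
[1.91337095 0.49192307 0.        ]
```

Call:
send_rows([
  [[-0.16, -0.03, 0, 0, 4.5], [-0.16, -0.03, 0, 0, 4.5], [-0.16, -0.03, -0.3, 0, 4.5], [-0.16, -0.03, -0.5, 0, 4.5], [-0.16, -0.03, -0.5, 0, 4.5]],
])

```text
clock: 7.72
eef_pos: [0.5361, -0.0407, 0.0679]
tool_rot: [0.088, 0.996, -0.0, -0.0]
ft_force: [0.0, -0.0, -7.2]
grip_width: 0.0556
```

Call:
send_rows([
  [[0.07, -0.01, -0.2, 0, 4.5], [0.07, -0.01, -0.4, 0, 4.5], [0.07, -0.01, -0.6, 0, 4.5], [0.07, -0.01, -0.8, 0, 4.5], [0.07, -0.01, -0.8, 0, 4.5]],
])

```text
clock: 8.35
eef_pos: [0.5369, -0.0408, 0.06]
tool_rot: [0.088, 0.996, -0.0, -0.0]
ft_force: [0.2, -0.1, -6.2]
grip_width: 0.0554
```

Call:
send_rows([
  [[0, 0, -0.2, 0, 4.5], [0, 0, -0.4, 0, 4.5], [0, 0, -0.6, 0, 4.5], [0, 0, -0.7, 0, 4.5], [0, 0, -0.8, 0, 4.5], [0, 0, -0.8, 0, 4.5]],
])

```text
clock: 9.1
eef_pos: [0.5371, -0.0408, 0.0523]
tool_rot: [0.088, 0.996, -0.0, 0.0]
ft_force: [-0.2, 0.2, -6.6]
grip_width: 0.0554
```

Nearly down, no contact force yet; I'll continue in small steps.

Call:
send_rows([
  [[0, 0, -0.1, 0, 4.5], [0, 0, -0.15, 0, 4.5], [0, 0, -0.2, 0, 4.5], [0, 0, -0.2, 0, 4.5]],
])

```text
clock: 9.6
eef_pos: [0.5372, -0.0408, 0.0521]
tool_rot: [0.088, 0.996, -0.0, 0.001]
ft_force: [-5.9, 0.7, 6.9]
grip_width: 0.0554
```

Call:
send_rows([
  [[0, 0, 0.1, 0, 4.5], [0, 0, 0.1, 0, 6.5], [0, 0, 0.1, 0, 8.5], [0, 0, 0.1, 0, 8.5], [0, 0, 0.1, 0, 8.5], [0, 0, 0.1, 0, 8.5], [0, 0, 2, 0, 8.5], [0, 0, 6, 0, 8.5], [0, 0, 12, 0, 8.5], [0, 0, 18, 0, 8.5], [0, 0, 18, 0, 8.5], [0, 0, 18, 0, 8.5]],
])

```text
clock: 11.1
eef_pos: [0.5369, -0.0408, 0.2301]
tool_rot: [0.088, 0.996, 0.0, 0.0]
ft_force: [-0.3, 0.2, -1.2]
grip_width: 0.0849
```

```bash
python3 - <<'E'
from h import *
o,im=grab('w_seat'); print(o['clock'],o['eef_pos'],o['tool_rot'],o['ft_force'],o['grip_width'])
s=vision.camera('scene')[:,:,::-1].copy()
C=cal('scene'); cv2.imwrite('pics/s2.png',cv2.resize(s[160:300,220:380],None,fx=4,fy=4,interpolation=cv2.INTER_CUBIC))
z=im[100:300,240:420]; cv2.imwrite('pics/w5.png',cv2.resize(z,None,fx=3,fy=3,interpolation=cv2.INTER_CUBIC))
E
```

```text
11.1 [ 0.53694421 -0.04075051  0.23009208] [8.77636615e-02 9.96141323e-01 1.82723549e-05 6.33710292e-05] [-0.34942285  0.24398071 -1.23420917] 0.08488164079336256
```

View pics/s2.png

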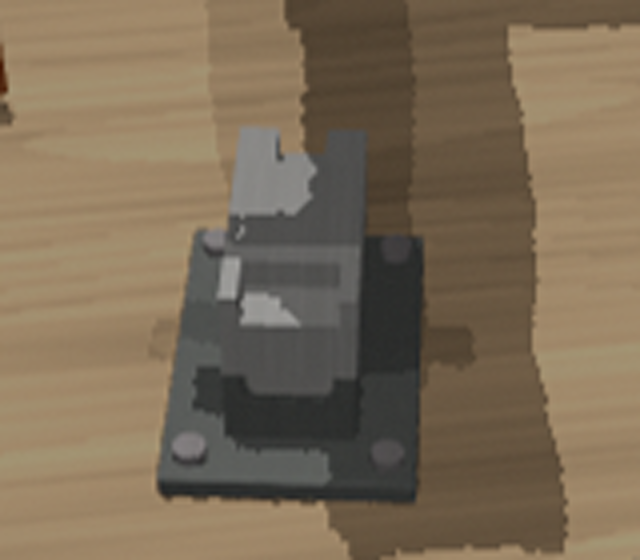

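View pics/w5.png

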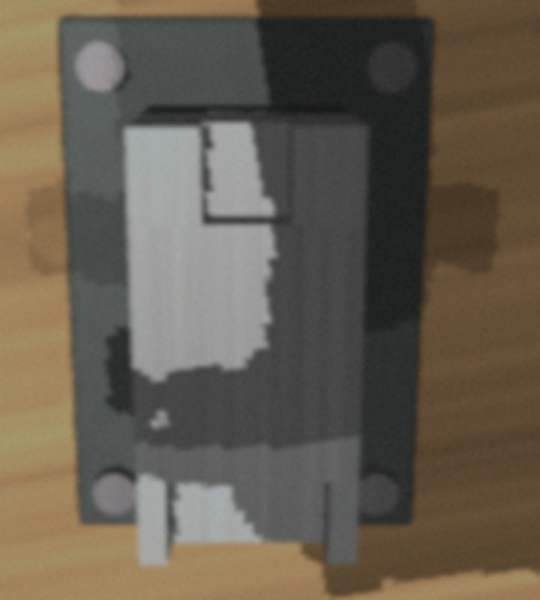

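```bash
python3 - <<'E'
from h import *
C,im=load('w_seat')
M=[[-55,-28,56],[-55,28,56],[55,-28,56],[55,28,56],[-32.5,-10.5,56],[-32.5,10.5,56],[32.5,-20.5,56],[32.5,20.5,56]]
hold_fit(C,[[-80,-55,12],[-80,55,12],[80,-55,12],[80,55,12]],[(59,18),(434,18),(80,523),(411,523)],[(124,125),(370,125),(138,564),(357,564),(203,220),(291,220),(169,485),(328,485)],M,off=(240,100),g=[.537,-.041,-.175,.038])
print(bot.get_obs()['joint_pos'])
E
```

```text
base [ 0.53793942 -0.04120583 -0.17770092] [-0.9 -0.7  0.8 -0.5 -0.5  1.   0.6  1.2]
part [ 0.53743392 -0.04065154 -0.17454251  0.03978766] [ 0.1 -0.2 -0.1 -0.4  0.   0.3  0.1  0.2 -0.2  0.9  0.4  0.9 -1.2 -0.8
  0.5 -0.9]
[-0.59552708  0.45620488  0.        ]
[-0.09092324  0.134686    0.        ]
[-7.57979919e-02  3.19302259e-01  1.04350277e-01  1.35934796e+00
  1.68532030e-05  9.99985063e-02]
```

Call:
send_rows([
  [[-7.7, 25.7, -3, 0.471, 8.5], [-7.7, 25.7, -3, 0.471, 8.5], [-7.7, 25.7, -3, 0.471, 8.5], [-7.7, 25.7, -3, 0.471, 8.5], [-7.7, 25.7, -3, 0.471, 8.5], [-7.7, 25.7, -3, 0.471, 8.5], [-7.7, 25.7, -3, 0.471, 8.5], [-7.7, 25.7, -3, 0.471, 8.5]],
])

```text
clock: 12.2
eef_pos: [0.4604, 0.2151, 0.2]
tool_rot: [-0.146, 0.989, -0.0, -0.0]
ft_force: [-0.8, -0.2, 0.9]
grip_width: 0.0853
```

```bash
python3 - <<'E'
from h import *
o,im=grab('w_sad'); print(o['clock'],o['eef_pos'],o['tool_rot'])
C=cal('wrist',o); p=[.4598,.2165,.2952]
q=proj(C,pose(p,np.vstack(MOD['saddle']))); a=(q.min(0)-25).astype(int).clip(0); b=(q.max(0)+25).astype(int); print(a,b)
cv2.imwrite('pics/w6.png',cv2.resize(im[a[1]:b[1],a[0]:b[0]],None,fx=3,fy=3,interpolation=cv2.INTER_CUBIC))
E
```

```text
12.2 [0.46037053 0.21505572 0.20003302] [-1.46108024e-01  9.89268584e-01 -1.94543140e-04 -2.75985541e-04]
[260 111] [387 293]
```

View pics/w6.png

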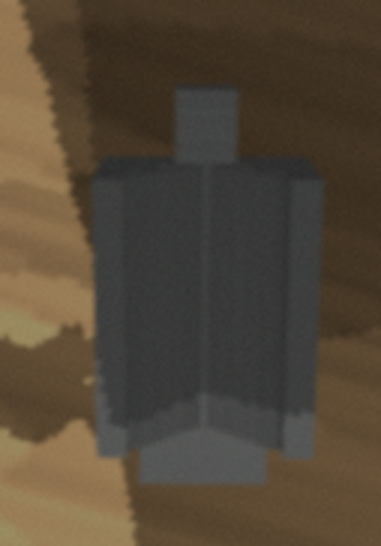

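View pics/w_sad.png

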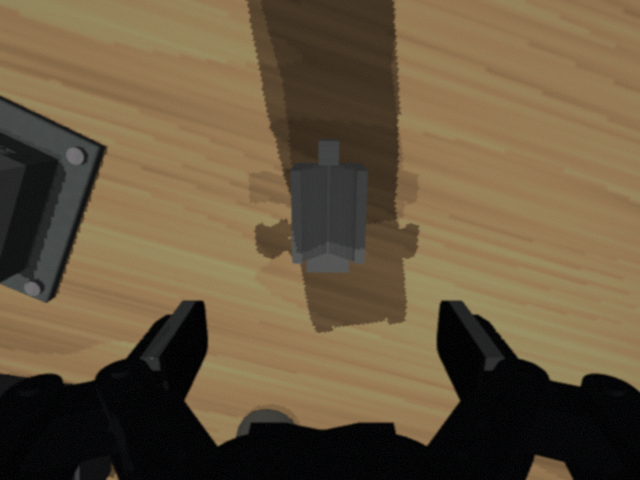

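```bash
python3 - <<'E'
from h import *
C,im=load('w_sad'); m=lambda *a:np.array(a)/1000
zz=lambda *a:np.array(a)/3+np.array([260,111])-.33
p,r=fit([(C,m([-36,-28,56],[-36,28,56],[36,28,56],[36,-28,56],[-55,-8,28],[-55,8,28],[55,-18,28],[55,18,28]),zz((93,180),(322,180),(314,457),(99,457),(175,90),(238,90),(141,484),(266,484)))],[.46,.2165,.3]); print(p,r.round(1))
draw(im,C,'saddle',p); cv2.imwrite('pics/w6o.png',cv2.resize(im[111:293,260:387],None,fx=3,fy=3))
d=np.load('w_sad.npz'); e=d['p']; q=d['q']; y=2*np.arctan2(q[1],q[0])-np.pi/2
print('jaw yaw',y,'turn',(p[2]+np.pi/2-y), 'shift',(p[:2]-e[:2])*100)
E
```

```text
[0.46170771 0.22065642 0.2917244 ] [-0.5 -0.2  0.6 -0.1 -0.   0.3 -0.4  0.2  0.2  0.1 -0.2  0.1  0.1 -0.2
  0.3 -0.1]
jaw yaw 1.8640621900694185 turn -0.001541468025575643 shift [0.13371846 0.56006962]
```

View pics/w6o.png

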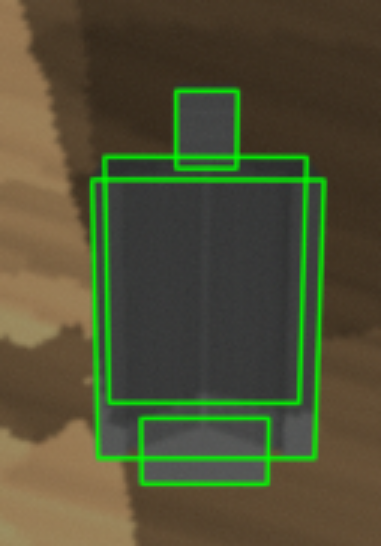

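Call:
send_rows([
  [[0.13, 0.56, -4, 0, 8.5], [0.13, 0.56, -8, 0, 8.5], [0.13, 0.56, -12, 0, 8.5], [0.13, 0.56, -15, 0, 8.5], [0.13, 0.56, -17.5, 0, 8.5], [0.13, 0.56, -18.6, 0, 8.5], [0.13, 0.56, -18.6, 0, 8.5], [0.13, 0.56, -18.6, 0, 8.5]],
])

```text
clock: 13.25
eef_pos: [0.4624, 0.222, 0.0154]
tool_rot: [-0.147, 0.989, 0.0, 0.001]
ft_force: [0.7, -0.0, 0.5]
grip_width: 0.0847
```

Call:
send_rows([
  [[-0.07, -0.13, -0.1, 0, 8.5], [-0.07, -0.13, -0.1, 0, 8.5], [-0.07, -0.13, -0.1, 0, 4.5], [-0.07, -0.13, -0.1, 0, 4.5], [-0.07, -0.13, -0.1, 0, 4.5], [-0.07, -0.13, -0.1, 0, 4.5], [-0.07, -0.13, -0.1, 0, 4.5], [-0.07, -0.13, -0.1, 0, 4.5]],
])

```text
clock: 14.25
eef_pos: [0.461, 0.2205, 0.0137]
tool_rot: [-0.147, 0.989, -0.0, 0.0]
ft_force: [0.9, -1.0, 5.0]
grip_width: 0.0554
```

Call:
send_rows([
  [[0, 0, 3, 0, 4.5], [0, 0, 8, 0, 4.5], [0, 0, 13, 0, 4.5], [1, -3, 16, -0.1, 4.5], [2.5, -8, 16, -0.2, 4.5], [4, -13, 16, -0.3, 4.5], [5.5, -18, 16, -0.4, 4.5], [7, -23, 16, -0.47, 4.5], [7.6, -26.1, 16, -0.47, 4.5], [7.6, -26.1, 16, -0.47, 4.5], [7.6, -26.1, 16, -0.47, 4.5], [7.6, -26.1, 16, -0.47, 4.5]],
])

```text
clock: 15.75
eef_pos: [0.5361, -0.0394, 0.1727]
tool_rot: [0.086, 0.996, 0.0, -0.001]
ft_force: [-0.6, -0.1, -3.4]
grip_width: 0.0555
```

```bash
python3 - <<'E'
from h import *
o,im=grab('w_h2'); print(o['clock'],o['eef_pos'],o['tool_rot'],o['ft_force'],o['grip_width'])
q=o['tool_rot']; print('yaw',2*np.arctan2(q[1],q[0])-np.pi)
z=im[100:300,200:450]; cv2.imwrite('pics/w7.png',np.clip(255*(cv2.resize(z,None,fx=3,fy=3,interpolation=cv2.INTER_CUBIC)/255.)**.6,0,255).astype(np.uint8))
E
```

```text
15.75 [ 0.53612436 -0.03935817  0.17268791] [ 8.64506140e-02  9.96255853e-01  1.79471131e-04 -7.30660825e-04] [-0.59410846 -0.09106831 -3.39091211] 0.05548295000787741
yaw -0.1731173736800269
```

View pics/w7.png

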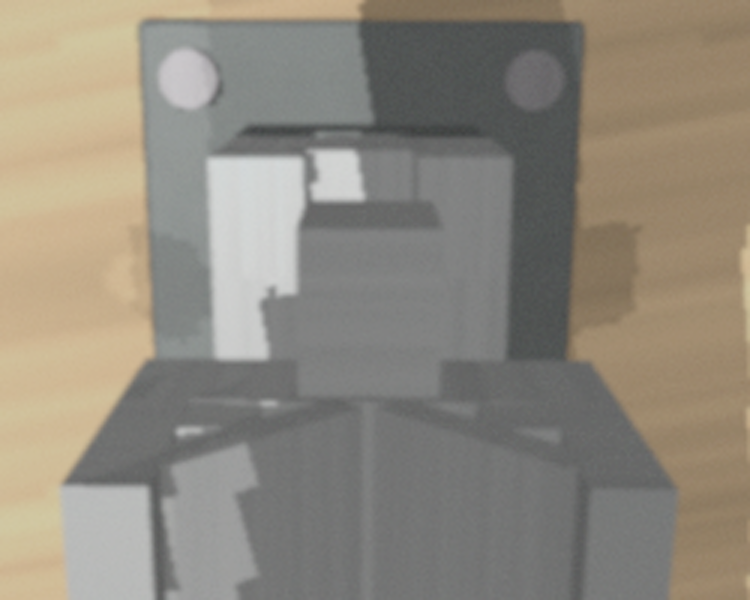

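```bash
python3 - <<'E'
from h import *
C,im=load('w_h2')
b,s=hold_fit(C,[[-55,-28,94],[-55,28,94],[-80,-55,12],[-80,55,12]],[(208,157),(514,157),(139,20),(584,22)],[(62,486),(677,487),(299,229),(442,229),(297,396),(441,396)],[[-36,-28,56],[-36,28,56],[-55,-8,28],[-55,8,28],[-36,-8,28],[-36,8,28]],g=[.537,-.041,-.175,.16])
q=[.5374,-.0407,-.1745]; print(R.from_euler('z',-q[2]).apply(list(s[:2]-q[:2])+[0])*1000)
print(bot.get_obs()['eef_pos'])
E
```

```text
base [ 0.53819886 -0.04090945 -0.17597339] [ 0.2  0.2 -0.4  0.4 -0.7 -0.2  1.4 -0.5]
part [ 0.53690538 -0.03915958 -0.17579093  0.15878677] [ 0.  -0.2  0.1 -0.  -0.9  0.   0.4  0.1  0.6 -0.  -0.4  0.1]
[-1.57984498  1.49640604  0.        ]
[-0.87114573  1.51184042  0.        ]
[-0.75454677  1.43115603  0.        ]
[ 0.53627571 -0.03935979  0.17291409]
```

Call:
send_rows([
  [[0.07, -0.16, -2, 0, 4.5], [0.07, -0.16, -4, 0, 4.5], [0.07, -0.16, -5.3, 0, 4.5], [0.07, -0.16, -5.7, 0, 4.5], [0.07, -0.16, -5.7, 0, 4.5], [0.07, -0.16, -5.7, 0, 4.5], [0.07, -0.16, -5.7, 0, 4.5]],
])

```text
clock: 16.68
eef_pos: [0.5379, -0.0422, 0.117]
tool_rot: [0.087, 0.996, -0.0, 0.001]
ft_force: [-0.4, -0.7, -4.3]
grip_width: 0.0553
```

```bash
python3 - <<'E'
from h import *
o,im=grab('w_l2'); print(o['clock'],o['eef_pos'],o['tool_rot'],o['ft_force'],o['grip_width'])
q=o['tool_rot']; print('yaw',2*np.arctan2(q[1],q[0])-np.pi)
z=im[100:300,200:450]; cv2.imwrite('pics/w8.png',np.clip(255*(cv2.resize(z,None,fx=3,fy=3,interpolation=cv2.INTER_CUBIC)/255.)**.6,0,255).astype(np.uint8))
E
```

```text
16.675 [ 0.5379106  -0.04217213  0.11700895] [ 8.73421313e-02  9.96178124e-01 -6.05514922e-06  7.04825231e-04] [-0.37913997 -0.70383079 -4.30348713] 0.05525830406710728
yaw -0.17490717278810752
```

View pics/w8.png

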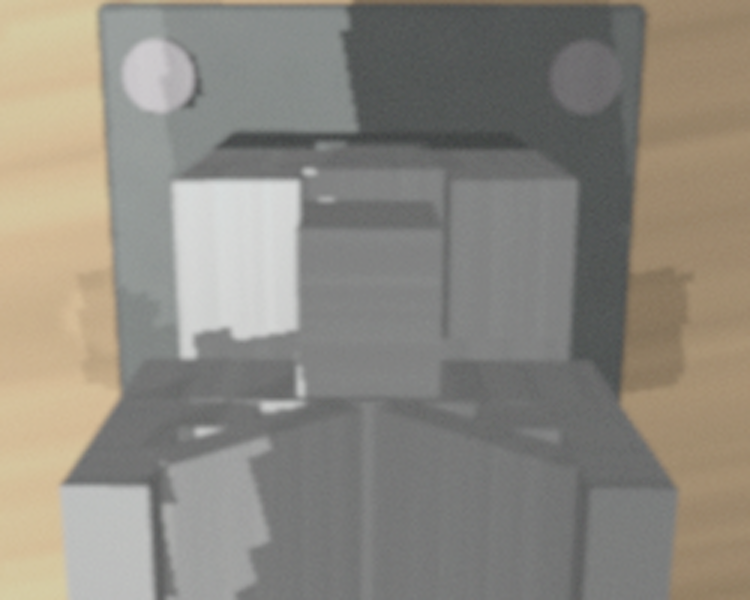

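Call:
send_rows([
  [[0, 0, 0, 0, 4.5], [0, 0, 0, 0, 4.5]],
])

```text
clock: 16.98
eef_pos: [0.5374, -0.0421, 0.1164]
tool_rot: [0.087, 0.996, 0.0, 0.0]
ft_force: [-0.4, 0.9, -4.6]
grip_width: 0.0554
```

```bash
python3 - <<'E'
from h import *
C,im=load('w_l2')
b,s=hold_fit(C,[[-55,-28,94],[-55,28,94],[-80,-55,12],[-80,55,12]],[(172,181),(579,181),(99,5),(646,6)],[(62,486),(677,487),(299,229),(442,229),(297,396),(441,396)],[[-36,-28,56],[-36,28,56],[-55,-8,28],[-55,8,28],[-36,-8,28],[-36,8,28]],g=[.537,-.041,-.175,.1])
q=[.5374,-.0407,-.1745]; print(R.from_euler('z',-q[2]).apply(list(s[:2]-q[:2])+[0])*1000)
print(bot.get_obs()['eef_pos'])
E
```

```text
base [ 0.53825744 -0.04097082 -0.17629863] [ 0.4  0.3 -0.5  0.5 -1.1 -0.4  1.5 -0.6]
part [ 0.53863327 -0.04195951 -0.17752104  0.1029515 ] [ 0.1 -0.   0.1  0.1 -0.9 -0.   0.4  0.1  0.6 -0.1 -0.4 -0. ]
[ 0.54340444 -0.9074529   0.        ]
[ 1.31784092 -0.94449029  0.        ]
[ 1.43321144 -1.02626886  0.        ]
[ 0.53743614 -0.04212773  0.11639588]
```

Call:
send_rows([
  [[0, 0.09, 0, 0, 4.5], [0, 0.09, -0.2, 0, 4.5], [0, 0.09, -0.4, 0, 4.5], [0, 0.09, -0.4, 0, 4.5]],
])

```text
clock: 17.48
eef_pos: [0.5371, -0.0412, 0.1119]
tool_rot: [0.087, 0.996, -0.0, -0.0]
ft_force: [0.5, 0.5, -5.1]
grip_width: 0.0557
```

Call:
send_rows([
  [[0, 0, -0.2, 0, 4.5], [0, 0, -0.4, 0, 4.5], [0, 0, -0.6, 0, 4.5], [0, 0, -0.8, 0, 4.5], [0, 0, -0.8, 0, 4.5]],
])

```text
clock: 18.1
eef_pos: [0.5372, -0.0412, 0.104]
tool_rot: [0.087, 0.996, -0.0, -0.0]
ft_force: [0.0, 1.0, -4.0]
grip_width: 0.0552
```

Call:
send_rows([
  [[0, 0, -0.2, 0, 4.5], [0, 0, -0.4, 0, 4.5], [0, 0, -0.6, 0, 4.5], [0, 0, -0.75, 0, 4.5], [0, 0, -0.75, 0, 4.5]],
])

```text
clock: 18.73
eef_pos: [0.5372, -0.0412, 0.0966]
tool_rot: [0.087, 0.996, -0.0, -0.0]
ft_force: [-0.3, 0.3, -4.6]
grip_width: 0.0555
```

Call:
send_rows([
  [[0, 0, -0.07, 0, 4.5], [0, 0, -0.13, 0, 4.5], [0, 0, -0.2, 0, 4.5], [0, 0, -0.2, 0, 4.5]],
])

```text
clock: 19.23
eef_pos: [0.5375, -0.0412, 0.0957]
tool_rot: [0.087, 0.996, 0.0, 0.0]
ft_force: [-4.0, 0.1, 5.1]
grip_width: 0.0552
```

Contact came at TCP z 0.0957, exactly the predicted seated height. I'll release and go up.

Call:
send_rows([
  [[0, 0, 0.1, 0, 4.5], [0, 0, 0.1, 0, 6.5], [0, 0, 0.1, 0, 8.5], [0, 0, 0.1, 0, 8.5], [0, 0, 0.1, 0, 8.5], [0, 0, 0.1, 0, 8.5], [0, 0, 2, 0, 8.5], [0, 0, 6, 0, 8.5], [0, 0, 12, 0, 8.5], [0, 0, 16, 0, 8.5], [0, 0, 16, 0, 8.5], [0, 0, 16, 0, 8.5]],
])

```text
clock: 20.72
eef_pos: [0.537, -0.0412, 0.2542]
tool_rot: [0.087, 0.996, 0.0, -0.0]
ft_force: [0.5, -0.6, -0.5]
grip_width: 0.085
```

```bash
python3 - <<'E'
from h import *
o,im=grab('w_fin'); print(o['clock'],o['eef_pos'],o['ft_force'],o['grip_width'])
s=vision.camera('scene')[:,:,::-1].copy()
draw_s=s.copy(); C=cal('scene'); p=[.5375,-.0408,-.175]
draw(draw_s,C,'saddle',p,dz=.082)
f=lambda a:cv2.resize(a[140:300,220:380],None,fx=2.5,fy=2.5,interpolation=cv2.INTER_CUBIC)
cv2.imwrite('pics/s3.png',np.hstack([f(s),f(draw_s)]))
w2=im.copy(); draw(w2,cal('wrist',o),'saddle',[.5374,-.0407,-.1745],dz=.082)
g=lambda a:cv2.resize(a[80:330,220:430],None,fx=1.9,fy=1.9,interpolation=cv2.INTER_CUBIC)
cv2.imwrite('pics/w9.png',np.hstack([g(im),g(w2)])); cv2.imwrite('pics/top9.png',vision.camera('top')[:,:,::-1])
E
```

```text
20.725 [ 0.53704356 -0.04117311  0.25421939] [ 0.49642952 -0.62790797 -0.48217919] 0.08498866746163623
```

View pics/s3.png

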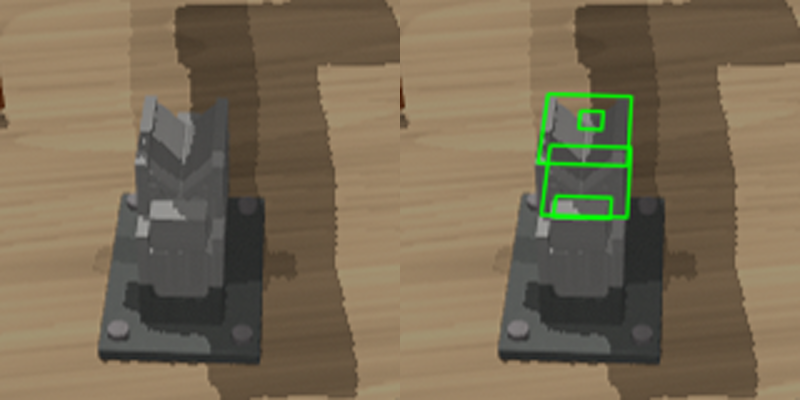

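View pics/w9.png

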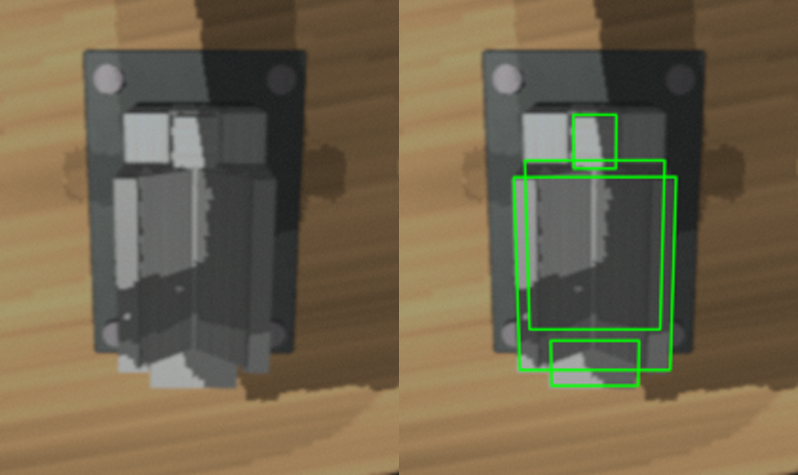

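View pics/top9.png

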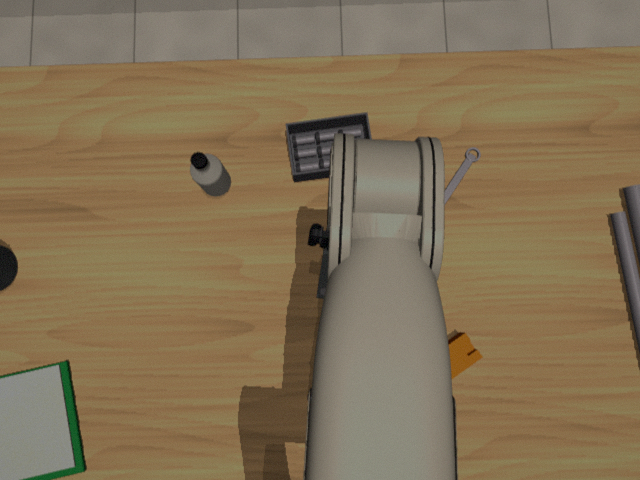

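```bash
python3 -c "
from workcell import bot
print(bot.job_done()); print(bot.get_obs()['clock'])"
```

```text
the job is handed in; nothing more can be done
None
the job is handed in; nothing more can be done
```

The bar support is built: the grey riser is seated on the base and the saddle is seated on the riser, both turned wide lug to wide notch. I lowered both slowly and let go at about 20 s on the clock, with no contact above roughly 10 N. The job is handed in.

**Riser:** contact came at TCP z 0.0521, which is the expected seated height. A wrist picture after release put it within 0.6 mm (x and y) of the base.

**Saddle:** contact came at TCP z 0.0957, also the expected height. After release, the seated outline drawn over the wrist picture matched to about 1 mm.

**Disagreements:**
- **Calibration:** the top and wrist cameras differed by about 2 mm on where the base is. In the scene picture the drawn outline was a few pixels off the saddle. I relied on wrist pictures that showed the part and its seat together.
- **Arm position:** it settled up to about 2 mm off what I asked, so I measured and corrected before each insertion.

**Bystanders:** in the last top picture the bottle is where it started, and so is the part of the wrench not hidden by the arm. The orange block was not used, though the arm also hides part of it.

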